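# Hold the portafilter against the grinder's start plunger

## Robot

A 7-joint arm with a two-finger parallel gripper is mounted at the origin on a cart in front of the work surface, level with it; the furniture and walls round the work are solid. World frame = base frame: x ahead of the robot, y to its left, z up, the work surface at z = 0. Lengths are in mm, angles in rad, forces in N, time in s.
With the tool pointing down it reaches from about 425 to 1025 mm from the base axis. Payload 9.4 kg.
Tool frame: the origin (TCP) lies midway between the tips of the shut fingers; the grasp point (between the pads) lies 19 mm behind it; z points along the fingers, y is the line along which they close (so a half turn about z gives the same grasp; the last joint's range is limited). The gripper opens to 93 mm and grips with 3 to 60 N. Pads are 15 mm wide; open, the fingers measure 128 mm over their backs; the gripper's body (75 mm by 188 mm) begins 65 mm behind the grasp point.
Start: joints at [-1.284, 0.599, -0.003, 1.599, 0.002, 0.943, -0.08], TCP at [257.98, 677.547, 218.618] pointing down, gripper open.
Joint ranges: [-2.57, 2.57], [-0.35, 1.97], [-1.29, 1.29], [0.11, 2.56], [-1.05, 4.19], [0.11, 1.86], [-2.63, 2.63]. Speed limits (rad/s): [2.22, 2.22, 3.01, 3.01, 3.14, 3.14, 3.14].

## Interface

Orientations are given as a unit quaternion [w, x, y, z].
In Python, from plant import r, imaging, finder gives the robot as it stands.
- The arm moves only by the shell command python3 -m inch 'ROWS' [FORCE]. ROWS is JSON, a list of rows, each a list of 3 entries, a list of its own where there are three numbers: the shift along the tool's x, y, z in mm, then the turn about the tool's z in degrees, then the opening, from -1 (shut) to 1 (fully open). A call has 1 to 10 rows; each row shifts and turns the commanded pose from where the row before left it, along the tool's axes as they then stand; what a row does not reach is not made up. A row lasts 1/12 s, in which the tool goes at most 41.7 mm and 7.16 degrees, less where a joint would pass 70% of its speed; a pose out of reach is approached as far as the arm can. A call with a gripper value outside its range is refused whole. The fingers move at their own pace and stop on an object; FORCE is the grip in N (left out, the last holds). Time passes only in rows, so rows that do not move let the fingers close. It gives the time, the measured TCP pose, the force, the opening and the grip force at its end, in the units of the state.
- r.state(): the state, without advancing time (a new reading comes with each control period).
- imaging.camera(name): name is "scene" or "top" or "wrist"; returns a dict with "image" (400x640x3 uint8, blue, green, red), "range_z" (400x640 float32, mm along the optical axis (not along the pixel's ray), 0 where there is no reading), "K" (3x3 intrinsics, pixels), "k1" (the pictures are not rectified: a ray, as slopes to the right and down, at radius r is drawn at 1 + k1 r^2 times it, then the intrinsics apply), "position" and "orientation" of the camera in the world; the wrist camera has in their place "hand_eye" (4x4, takes a point from camera to tool coordinates, whose origin is the TCP and whose axes are the flange's). Camera axes: x right, y down, z forward; pixel columns grow to the right and rows downward; lengths in mm; the calibration is good to about 2 mm. A picture is of the moment at which its call begins: read the wrist's pose just before it.
- r.hand_in(): hands the job in; it is judged then, once.
Trained networks look in a picture, given as the dict that the camera call returned (one of the last four; its "shot" number tells which), for a name from the list of things; names that differ only in an ending like _2 or _b are one class to them, and where a whole thing is asked for, a point or a joint stands for the part that bears it (a point fixed in the world has none). Each returns a list of dicts, best first, with "confidence" (0 to 1); they miss things now and then, are a little off and sometimes report something else, mostly with a low value. They report only what shows in the picture. A call takes as long as a camera call. They do not tell look-alikes from the thing itself.
- finder.boxes_of(label, picture): "at" ([x, y, z] in mm, in world coordinates, good to about 4 mm: the middle of the surface that is visible of it).
- finder.spot_point(label, picture): "at" ([x, y, z] in mm, in world coordinates, good to about 4 mm: a listed point, or the origin of a listed thing).
The state is a dict: "clock": time; "joint_positions": joint angles; "joint_velocities": joint speeds; "tau": joint torques, N m; "position": TCP position; "eef_rot": TCP orientation; "ft_force": force on the tool from outside, world axes, zero at the start; "ft_torque": the same for the moment, N m; "opening": opening from 0.0 (shut) to 1.0 (fully open); "finger_force": force on a finger pad.
Only numpy, scipy, OpenCV 4.12 (cv2) and the standard library are available. Lean on these libraries where they do the work, as an engineer would, in place of code of your own. Each camera call takes 0.05 s, during which the arm holds its last target. There are 200 camera calls.

## Task

Get the coffee grinder running for a shot: first set the blue dosing funnel fully down into the portafilter's cup as it stands on the tamping mat, then pick the portafilter up by its wooden handle and slide it, funnel on and level, into the grinder's fork so that its ears rest on the two steel bars under the chute. Push it on against the orange sprung start plunger until the plunger is at its stop, without ramming it, and finish while still gripping the handle and holding the plunger fully in, because the grinder runs only as long as it is held. Do not press the plunger without the funnel in place, and leave the glass, the mug and the coffee jar where they stand.

Things in the scene. Friction and masses are not known exactly. Their poses are not given: they have to be found in the camera images.
- funnel_center (a point): Centre, 21 mm above the underside, of the loose blue dosing funnel: an upright open ring 42 mm tall, 35 g, z up, any yaw alike. Upper part 59 mm across, 34 mm tall; below it an 8 mm long, slightly tapered spigot, 50 mm across, that drops into the cup. Gripped across its upper 25 mm, the fingers stay above the cup's rim. Fully seated, this point is 13 mm above point cup_rim.
- cup_rim (a point): Centre of the open mouth of the steel portafilter's cup, at rim height, 48 mm above the portafilter's underside. Round, bore 54 mm, outside 61 mm. Axes are the portafilter's: z up, -x along the handle. The portafilter starts upright on the 8 mm thick black tamping mat; a tamper, 79 mm tall, stands at the mat's far end.
- cup (a point): Point on the cup's axis 12 mm below cup_rim, level with the underside of its 72 mm collar and two ears (36 mm above the portafilter's underside). The ears reach 44 mm out to each side (portafilter's y) and are 22 mm long. It coincides with fork_seat when the portafilter sits in the fork with the plunger fully in. Axes as cup_rim.
- handle (a point): Middle of the portafilter's handle, where to grip it from above: 100 mm from the cup's axis along -x, 5 mm above point cup; axes as cup_rim. A straight level wooden bar 22 mm wide (flat sides, along y), 24 mm tall, from 56 to 152 mm from the cup's axis, roughly towards the robot at first. The whole weighs about 270 g, its centre of mass within the cup's footprint.
- fork_seat (a point): Seat of the grinder's fixed fork, 115 mm above the table: midway between its two steel bars, level with their tops. Axes: +x from the fork's open end to the grinder's body (push this way), z up. Bars 8 mm thick, 66 mm clear gap; the cup goes between, ears and collar rest on top. The bars' ends dip and flare from 32 to 52 mm before the seat. The body's front is 57 mm beyond it.
- chute_mouth (a point): Centre of the lower end of the grinder's black chute, straight above fork_seat by 67 mm (a funnel seated in the cup passes 21 mm below it). The chute reaches 15 mm before the seat and about 65 mm higher than its mouth; above it the grinder (0.39 m tall) stands back behind its front face.
- plunger_face (a point): Middle of the front face of the orange start plunger (19 mm disc) between the bars, 16 mm below their tops, facing the fork's open end. Out, it is 20.5 mm beyond the seat; the cup's wall meets it when point cup is 10 mm before fork_seat.
- start_plunger (a joint): How far the start plunger is pushed in, m: 0 fully out, 0.010 at its hard stop. Spring: about 3.6 N at the start, 9.6 N at the stop; it pushes the portafilter back out when not held.
- glass: Loose empty drinking glass, 77 mm across, 89 mm tall, origin at the centre of its underside; bystander.
- mug: Loose green mug, 92 mm across, 132 mm with its handle, 100 mm tall, origin under its middle; bystander.
- coffee_jar: Loose tall jar with dark contents and a black lid, 66 mm across, 162 mm tall, origin at the centre of its underside; bystander.
Things that resemble listed ones, but are neither listed nor needed, are in the scene too. Leave any purple look-alike of the part that bears cup_rim alone. Leave any green look-alike of the part that bears funnel_center alone.

How it is judged (in metres and radians):
On the way, in this order (a step that is already met when the one before it is completed fails the run):
1. the funnel sits fully in the cup and the fingers have let go of it, the portafilter still standing on the mat (z of funnel_center in the frame of cup_rim between 0.009 and 0.0165 m and distance between funnel_center and cup_rim below 0.0172 m and angle between the z axis of funnel_center and the z axis of cup_rim, either way round below 0.1 rad and contact force between the fingers and funnel below 0.1 N and height (world z) of cup below 0.055 m and angle between cup's own z axis and vertical below 0.1 rad), for 0.1 s.
2. the portafilter is held up off the mat by its handle with the funnel in it (z of funnel_center in the frame of cup_rim between 0.009 and 0.0165 m and distance between funnel_center and cup_rim below 0.0172 m and angle between the z axis of funnel_center and the z axis of cup_rim, either way round below 0.1 rad and height (world z) of cup above 0.075 m and contact force between the fingers and portafilter above 1 N), for 0.1 s.
At the end, for the whole second after the job is handed in: For the last second: fingers hold the handle (over 12 N); portafilter at rest in the fork (site cup within 6 mm of fork_seat in x and y, -4 to +7 mm in z, tilt under 0.12 rad, turned under 0.2 rad), start plunger at least 8.8 of 10 mm in, funnel fully in the cup (centre 9 to 16.5 mm over the rim) (z of funnel_center in the frame of cup_rim between 0.009 and 0.0165 m and distance between funnel_center and cup_rim below 0.0172 m and angle between the z axis of funnel_center and the z axis of cup_rim, either way round below 0.1 rad and y of cup in the frame of fork_seat between -0.006 and 0.006 m and z of cup in the frame of fork_seat between -0.004 and 0.007 m and x of cup in the frame of fork_seat between -0.006 and 0.006 m and angle between cup's own z axis and vertical below 0.12 rad and angle between the x axis of cup and the x axis of fork_seat, either way round below 0.2 rad and value of joint start_plunger above 0.0088 m and contact force between portafilter and start_plunger above 4 N and contact force between the fingers and portafilter above 12 N and distance between the grasp point and handle below 0.055 m and contact force between the fingers and funnel below 0.1 N and linear speed of portafilter below 0.02 m/s); the arm keeps its last pose, push and grip.
It fails at once if the start plunger is pressed more than 3 mm while the funnel is not in the cup (value of joint start_plunger above 0.003 m and not (z of funnel_center in the frame of cup_rim between 0.009 and 0.0165 m and distance between funnel_center and cup_rim below 0.0172 m and angle between the z axis of funnel_center and the z axis of cup_rim, either way round below 0.1 rad)).
It fails at once if the portafilter is rammed against the plunger's stop (more than 70 N) (contact force between portafilter and start_plunger above 70 N).
It fails at once if the glass is shifted more than 30 mm or tipped (distance of glass from where it was at the start of the episode above 0.03 m or angle between glass's own z axis and vertical above 0.3 rad).
It fails at once if the mug is shifted more than 30 mm or tipped (distance of mug from where it was at the start of the episode above 0.03 m or angle between mug's own z axis and vertical above 0.3 rad).
It fails at once if the coffee jar is shifted more than 30 mm or tipped (distance of coffee_jar from where it was at the start of the episode above 0.03 m or angle between coffee_jar's own z axis and vertical above 0.3 rad).
It also fails if it takes over 67 s, if anything falls off the work surface, if the arm or the gripper's body presses on something with over 40 N, if the wrist force passes 120 N, or if a joint passes its speed limit or range.

## Working session

There is one attempt and no reset: what is moved stays moved. The work goes in short steps, Python scripts to look and compute and a shell command to move; the robot and the scene stay as the last step left them, time stands still between calls to the robot, and variables do not carry over. Pictures are saved under pics/ and viewed, at most 10 in all, crops included, and the job is handed in when it is done.

```bash
ls; mkdir -p pics
cat > h.py <<'E'
import numpy as np, cv2
from scipy.spatial.transform import Rotation as R
from plant import r, imaging, finder
def rot(q): return R.from_quat([q[1],q[2],q[3],q[0]]).as_matrix()
def cloud(p, T=None):
    K=np.array(p["K"]); k1=p["k1"]; z=p["range_z"]; h,w=z.shape
    u,v=np.meshgrid(np.arange(w),np.arange(h))
    xd=(u-K[0,2])/K[0,0]; yd=(v-K[1,2])/K[1,1]; x,y=xd.copy(),yd.copy()
    for _ in range(8):
        f=1+k1*(x*x+y*y); x,y=xd/f,yd/f
    P=np.stack([x*z,y*z,z],-1)
    if T is None: return P@rot(p["orientation"]).T+np.array(p["position"])
    return P@T[:3,:3].T+T[:3,3]
def wristT(p,s):
    T=np.eye(4); T[:3,:3]=rot(s["eef_rot"]); T[:3,3]=s["position"]; return T@np.array(p["hand_eye"])
E
python3 - <<'E'
from h import *
s=r.state(); print(s)
for n in ("scene","top"):
    p=imaging.camera(n); cv2.imwrite(f"pics/{n}.png",p["image"]); np.savez(f"/tmp/{n}.npz",**{k:np.array(v) for k,v in p.items()})
    for l in ["funnel_center","cup_rim","cup","handle","fork_seat","chute_mouth","plunger_face","glass","mug","coffee_jar"]:
        print(n,l,[(np.round(d["at"]),round(d["confidence"],2)) for d in finder.spot_point(l,p)][:3])
E
```

```text
pics
{'clock': 0.0, 'joint_positions': array([-1.2837317 ,  0.60013248, -0.00252253,  1.60013064,  0.00179486,
        0.94293578, -0.079751  ]), 'joint_velocities': array([-0.00097136, -0.00066834,  0.00022776, -0.00170022, -0.00010973,
        0.00162499, -0.00087334]), 'tau': array([ 6.94647224e-05, -7.65049481e+01,  1.49719656e+00, -2.52348626e+01,
       -5.24003268e-02,  1.69201969e-02,  1.30113399e-04]), 'position': array([257.8011661 , 677.07642108, 217.75470415]), 'eef_rot': array([-6.86727412e-05,  1.80838126e-01,  9.83512546e-01, -7.99174451e-04]), 'ft_force': array([ 0.09254483, -0.19218517,  0.16213427]), 'ft_torque': array([-0.008074  ,  0.04764087, -0.03875615]), 'finger_force': 0.0, 'opening': 0.9962435635833762}
scene funnel_center [(array([446., -12.,  19.]), 0.79), (array([397.,  99.,  21.]), 0.56)]
scene cup_rim [(array([552., 214.,  53.]), 0.71), (array([ 462., -245.,   46.]), 0.61)]
scene cup [(array([554., 217.,  46.]), 0.69), (array([ 461., -249.,   35.]), 0.67)]
scene handle [(array([448., 224.,  44.]), 0.68), (array([ 373., -201.,   39.]), 0.68), (array([551
[... 432 characters left out ...]
[(array([396.,  94.,  17.]), 0.59), (array([444.,  -9.,  21.]), 0.53)]
top cup_rim [(array([ 460., -245.,   47.]), 0.76), (array([550., 215.,  57.]), 0.7)]
top cup [(array([550., 217.,  43.]), 0.86), (array([ 466., -248.,   33.]), 0.78)]
top handle [(array([450., 227.,  47.]), 0.89), (array([ 373., -194.,   39.]), 0.71)]
top fork_seat [(array([ 612., -244.,  112.]), 0.85)]
top chute_mouth [(array([ 614., -234.,  180.]), 0.86)]
top plunger_face [(array([ 628., -234.,  102.]), 0.37), (array([546., 214.,  54.]), 0.21)]
top glass [(array([598.,   9.,  -0.]), 0.91)]
top mug [(array([747.,  -1.,  -3.]), 0.73), (array([ 631., -236.,  101.]), 0.47)]
top coffee_jar [(array([636., 398.,   3.]), 0.56)]
```

View pics/top.png

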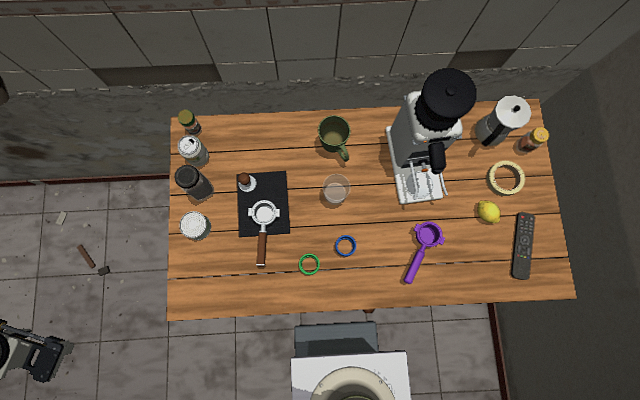

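View pics/scene.png

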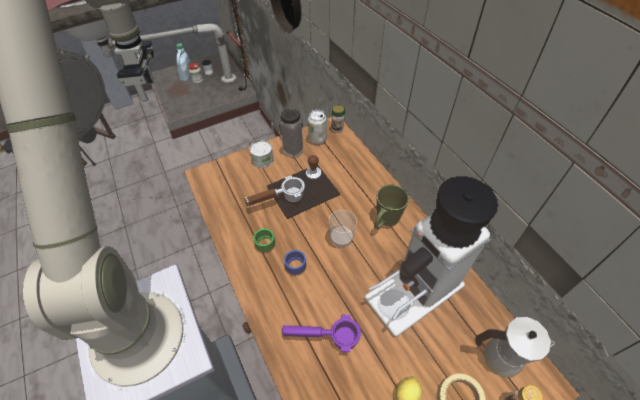

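Run:
```python
from h import *
p={n:dict(np.load(f"/tmp/{n}.npz")) for n in ("top","scene")}
t=p["top"]["image"]
a=cv2.resize(t[170:290,225:465],(720,360),interpolation=cv2.INTER_CUBIC)
b=cv2.resize(p["scene"]["image"][225:335,355:475],(262,240))
c=cv2.resize(p["scene"]["image"][165:285,240:360],(240,240))
o=np.zeros((600,720,3),np.uint8);o[:360]=a;o[360:,:262]=b;o[360:,270:510]=c
cv2.imwrite("pics/crop.png",o)
for n in p:
    C=cloud(p[n]).reshape(-1,3); 
    m=(np.abs(C[:,0]-610)<110)&(np.abs(C[:,1]+244)<110)
    for lo,hi in((8,35),(105,120),(200,300)):
        Q=C[m&(C[:,2]>lo)&(C[:,2]<hi)]
        if len(Q)>5: print(n,lo,len(Q),cv2.minAreaRect(Q[:,:2].astype(np.float32)))
    f=(np.abs(C[:,0]-446)<45)&(np.abs(C[:,1]+11)<45)&(C[:,2]>32)&(C[:,2]<50)
    print(n,"funnel",cv2.minEnclosingCircle(C[f][:,:2].astype(np.float32)), C[f][:,2].mean())
    g=(C[:,0]<500)&(C[:,0]>385)&(np.abs(C[:,1]-220)<50)&(C[:,2]>35)&(C[:,2]<75)
    print(n,"handle",cv2.fitLine(C[g][:,:2].astype(np.float32),cv2.DIST_HUBER,0,.01,.01).ravel(), C[g][:,2].mean())
    g=(np.abs(C[:,0]-551)<60)&(np.abs(C[:,1]-215)<60)&(C[:,2]>50)&(C[:,2]<65)
    print(n,"cup",cv2.minEnclosingCircle(C[g][:,:2].astype(np.float32)),np.median(C[g][:,2]))
```

```text
top 8 1477 ((644.5704956054688, -256.28009033203125), (162.94349670410156, 173.55355834960938), 4.796718120574951)
top 105 279 ((638.3463134765625, -229.38803100585938), (179.96319580078125, 93.01911163330078), 11.630142211914062)
top 200 1846 ((656.0826416015625, -227.95681762695312), (128.06727600097656, 118.29937744140625), 84.10948944091797)
top funnel ((443.3695373535156, -8.500057220458984), 29.088266372680664) 41.92242265023101
top handle [ 9.9645972e-01 -8.4071681e-02  4.4689798e+02  2.2482675e+02] 59.91960021935985
top cup ((539.5564575195312, 218.25146484375), 47.15022277832031) 55.16964028743632
scene 8 2023 ((637.1255493164062, -237.1455841064453), (152.76683044433594, 131.3368377685547), 5.651927471160889)
scene 105 413 ((636.5770263671875, -238.61622619628906), (160.09909057617188, 115.12518310546875), 2.8958184719085693)
scene 200 2729 ((656.7353515625, -235.6578369140625), (122.42910766601562, 119.0902328491211), 2.934009552001953)
scene funnel ((442.9180908203125, -10.00758171081543), 30.258304595947266) 39.5718153636154
scene handle [ 9.9668366e-01 -8.1373446e-02  4.4290723e+02  2.1857210e+02] 56.32277740344824
scene cup ((538.4832763671875, 218.40036010742188), 47.94652557373047) 54.19108417968471
```

View pics/crop.png

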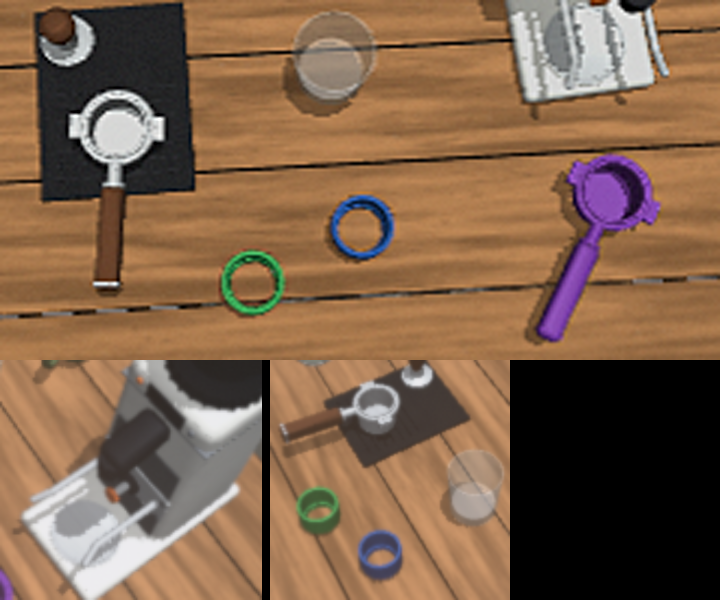

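The blue funnel is at top px (345,245). The similar ring at (309,264) is green, so it is the look-alike. The steel portafilter with the wooden handle stands on the mat at (264,213). The one at (429,234) is purple and gets left alone. The crop confirms both choices. The glass is at (336,190), and the fork opens towards the robot below the chute.

```bash
cat >> h.py <<'E'
def go(t):
    s=r.state(); M=rot(s["eef_rot"]); print("tcp",np.round(s["position"],1),"xyaw",round(np.degrees(np.arctan2(M[1,0],M[0,0])),2),"tool delta",np.round(M.T@(np.array(t,float)-s["position"]),1))
E
python3 -m inch '[[[0,0,0],-5.4,1],[[0,0,0],-5.4,1],[[0,0,0],-5.4,1],[[-35,0,0],0,1],[[-35,0,0],0,1],[[-35,0,0],0,1],[[-35,-20,0],0,1]]'
python3 -c "
from h import *
go([443,-9,160])"
```

```text
clock: 1.68
position: [396.4, 648.8, 218.2]
eef_rot: [-0.0, 0.039, 0.999, 0.001]
ft_force: [-0.0, 0.2, 0.3]
opening: 1.0
finger_force: 0.0
tcp [396.4 648.8 218.2] xyaw 175.51 tool delta [ -98.  -652.3   56.8]
```

```bash
python3 -m inch '[[[-6,-40,0],0,1],[[-6,-40,0],0,1],[[-6,-40,0],0,1],[[-6,-40,0],0,1],[[-6,-40,0],0,1],[[-6,-40,0],0,1],[[-6,-40,0],0,1],[[-6,-40,0],0,1],[[-6,-40,0],0,1],[[-6,-40,0],0,1]]'
python3 -m inch '[[[-6,-40,8],0,1],[[-6,-40,8],0,1],[[-6,-40,8],0,1],[[-6,-40,8],0,1],[[-6,-40,8],0,1],[[-4,-30,8],0,1],[[0,-12,8],0,1],[[0,0,0],0,1],[[0,0,0],0,1]]'
python3 - <<'E'
from h import *
go([443,-9,160])
s=r.state(); p=imaging.camera("wrist"); cv2.imwrite("pics/w1.png",p["image"])
C=cloud(p,wristT(p,s)); I=cv2.cvtColor(p["image"],cv2.COLOR_BGR2HSV)
b=(I[...,0]>100)&(I[...,0]<130)&(I[...,1]>120)&(C[...,2]>30)&(C[...,2]<55)
Q=C[b]; print(len(Q),cv2.minEnclosingCircle(Q[Q[:,2]>37][:,:2].astype(np.float32)),np.percentile(Q[:,2],[5,50,95]))
print(finder.spot_point("funnel_center",p))
E
```

```text
clock: 2.52
position: [423.2, 240.9, 218.9]
eef_rot: [0.0, 0.04, 0.999, 0.0]
ft_force: [0.9, -0.0, -0.3]
opening: 1.0
finger_force: 0.0
clock: 3.27
position: [437.6, -1.6, 162.6]
eef_rot: [-0.0, 0.041, 0.999, 0.0]
ft_force: [0.7, 0.5, 0.3]
opening: 1.0
finger_force: 0.0
tcp [437.6  -1.6 162.6] xyaw 175.25 tool delta [-6.  -6.9  2.6]
1347 ((443.7521667480469, -11.706883430480957), 29.270004272460938) [31.96193512 41.37865554 42.78531841]
[{'at': [392.9, 94.1, 23.6], 'confidence': 0.81}, {'at': [444.7, -13.3, 22.3], 'confidence': 0.64}]
```

```bash
python3 -m inch '[[[-7,-10,30],0,1],[[0,0,35],0,1],[[0,0,35],0,1],[[0,0,25],0,1],[[0,0,17],0,1],[[0,0,0],0,1]]'
python3 -c "
from h import *
go([444,-12,20])"
```

```text
clock: 3.87
position: [443.2, -10.0, 18.2]
eef_rot: [-0.002, 0.039, 0.999, 0.0]
ft_force: [-0.2, 0.1, 0.2]
opening: 1.0
finger_force: 0.0
tcp [443.2 -10.   18.2] xyaw 175.53 tool delta [-0.9 -1.9 -1.8]
```

```bash
python3 -m inch '[[[0,0,0],0,-1],[[0,0,0],0,-1],[[0,0,0],0,-1],[[0,0,0],0,-1],[[0,0,0],0,-1],[[0,0,0],0,-1]]' 15
```

```text
clock: 4.37
position: [444.2, -11.8, 21.4]
eef_rot: [0.001, 0.041, 0.999, 0.0]
ft_force: [1.2, 0.3, 3.4]
opening: 0.63
finger_force: 15.0
```

```bash
python3 -m inch '[[[0,0,-35],0,-1],[[0,0,-35],0,-1],[[0,0,-30],0,-1],[[0,30,-10],0,-1],[[-15,38,0],0,-1],[[-15,38,0],0,-1],[[-15,38,0],0,-1],[[-10,30,0],0,-1],[[0,0,0],0,-1],[[0,0,0],0,-1]]'
python3 - <<'E'
from h import *
go([552,216,130])
s=r.state(); p=imaging.camera("wrist"); cv2.imwrite("pics/w2.png",p["image"])
print(np.round(p["hand_eye"],2).tolist())
C=cloud(p,wristT(p,s)); np.save("/tmp/c.npy",C)
for l in("cup_rim","handle","funnel_center"): print(l,[(d["at"],round(d["confidence"],2)) for d in finder.spot_point(l,p)])
E
```

```text
clock: 5.2
position: [512.8, 159.0, 130.6]
eef_rot: [0.0, 0.039, 0.999, 0.0]
ft_force: [-0.1, -0.4, -0.6]
opening: 0.633
finger_force: 15.0
tcp [512.8 159.  130.6] xyaw 175.54 tool delta [-34.7  59.8   0.6]
[[0.0, -0.97, -0.24, 65.61], [1.0, 0.0, 0.0, -0.5], [-0.0, -0.24, 0.97, -166.1], [0.0, 0.0, 0.0, 1.0]]
cup_rim []
handle [([451.4, 223.2, 45.7], 0.75)]
funnel_center []
```

View pics/w2.png

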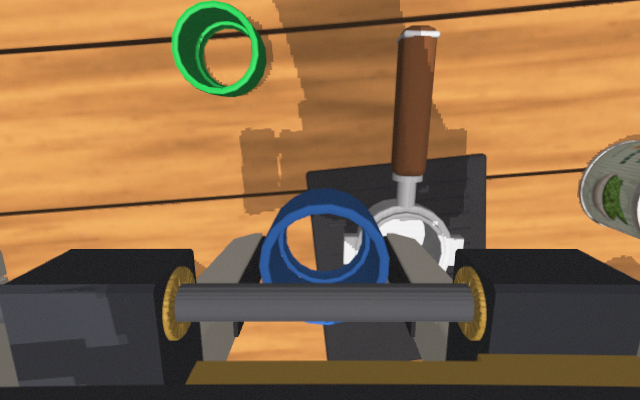

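The wrist view shows the blue funnel held upright at about (325,260). The cup at about (415,235) is half hidden by a finger, so I'll step past it and look back.

```bash
python3 -m inch '[[[-30,20,0],0,-1],[[-30,20,0],0,-1],[[-30,20,0],0,-1],[[-22,6,0],0,-1],[[0,0,0],0,-1],[[0,0,0],0,-1],[[0,0,0],0,-1]]'
cat > look.py <<'E'
from h import *
import sys
s=r.state(); p=imaging.camera("wrist"); cv2.imwrite(f"pics/{sys.argv[1]}.png",p["image"])
C=cloud(p,wristT(p,s)); np.save("/tmp/c.npy",C); np.save("/tmp/i.npy",p["image"]); go([552,216,130])
for l in("cup_rim","cup","handle","funnel_center"): print(l,[(d["at"],round(d["confidence"],2)) for d in finder.spot_point(l,p)])
def circ(Q):
    from scipy.optimize import least_squares
    f=lambda a:np.hypot(Q[:,0]-a[0],Q[:,1]-a[1])-a[2]
    return np.round(least_squares(f,[*Q[:,:2].mean(0),28],loss="soft_l1").x,1)
X=C.reshape(-1,3); d=np.hypot(X[:,0]-551,X[:,1]-217)
rim=X[(d<36)&(X[:,2]>53)&(X[:,2]<62)]; print("rim",len(rim),np.percentile(rim[:,2],[10,50,90]) if len(rim) else 0)
if len(rim)>20: print(circ(rim))
h=X[(X[:,0]<490)&(X[:,0]>400)&(abs(X[:,1]-222)<30)&(X[:,2]>45)&(X[:,2]<70)]
if len(h): print("handle",len(h),cv2.fitLine(h[:,:2].astype(np.float32),cv2.DIST_HUBER,0,.01,.01).ravel(),np.median(h[:,2]))
I=cv2.cvtColor(p["image"],cv2.COLOR_BGR2HSV)
b=(I[...,0]>100)&(I[...,0]<130)&(I[...,1]>120)&(np.linalg.norm(C-s["position"],axis=-1)<60)
Q=C[b]; zt=np.percentile(Q[:,2],97); T=Q[Q[:,2]>zt-3]; print("funnel top",zt,len(T),circ(T),"rel",circ(T)[:2]-s["position"][:2],zt-s["position"][2])
E
python3 look.py w3
```

```text
clock: 5.98
position: [628.6, 212.2, 130.3]
eef_rot: [-0.001, 0.041, 0.999, -0.001]
ft_force: [-0.7, 0.7, -0.2]
opening: 0.629
finger_force: 15.0
tcp [628.4 212.5 130.5] xyaw 175.29 tool delta [76.5 -2.8  0.6]
cup_rim [([546.7, 215.6, 53.8], 0.81)]
cup [([548.7, 218.0, 44.8], 0.78)]
handle []
funnel_center []
rim 3434 [53.40374611 54.62515278 56.31013366]
[549.2 215.3  30.7]
funnel top 151.41954389988337 2448 [628.1 211.8  26.9] rel [-0.50503177 -0.42033346] 21.134886054838574
```

View pics/w3.png

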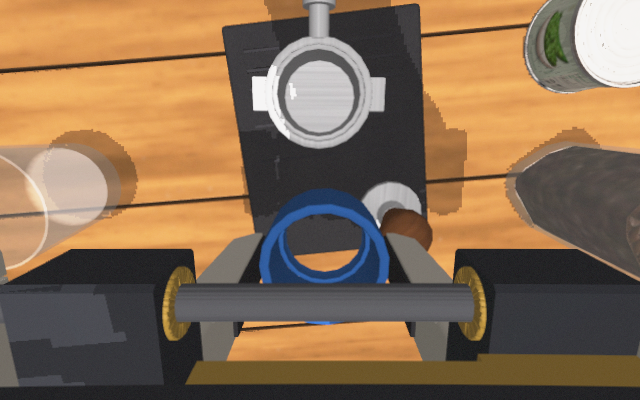

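Run:
```python
import numpy as np,cv2
from scipy.optimize import least_squares
C=np.load("/tmp/c.npy")
X=C.reshape(-1,3)
d=np.hypot(X[:,0]-549,X[:,1]-215)
for a in range(0,44,3):
    q=X[(d>=a)&(d<a+3)]; print(a,len(q),np.round(np.percentile(q[:,2],[10,50,90]),1))
for lo in (54.5,55.2):
  Q=X[(d<33)&(d>24)&(X[:,2]>lo)&(X[:,2]<60)]
  print(len(Q),least_squares(lambda a:np.hypot(Q[:,0]-a[0],Q[:,1]-a[1])-a[2],[549,215,29],loss="soft_l1").x)
# bin radial edges per angle of z>52 zone
c=np.array([549.,215.])
for it in range(3):
  ang=np.arctan2(X[:,1]-c[1],X[:,0]-c[0]); d=np.hypot(*(X[:,:2]-c).T); P=[]
  for k in np.arange(-np.pi,np.pi,np.pi/18):
    m=(abs(ang-k-np.pi/36)<np.pi/36)&(d<40)&(X[:,2]>52.5)&(X[:,2]<60)
    if m.sum()>10: e=np.percentile(d[m],5); P.append([c[0]+e*np.cos(k+.087),c[1]+e*np.sin(k+.087)])
  P=np.array(P); a=least_squares(lambda a:np.hypot(*(P-a[:2]).T)-a[2],[*c,27],loss="soft_l1").x; print(a); c=a[:2]
```

```text
0 50 [11.9 12.8 13.8]
3 148 [12.1 13.  13.9]
6 248 [12.1 12.9 13.8]
9 348 [12.1 13.  13.9]
12 1443 [ 12.7 296.5 296.5]
15 541 [12.1 13.  14. ]
18 641 [12.1 13.  14. ]
21 745 [12.  12.9 13.9]
24 1724 [12.5 20.  54. ]
27 1993 [23.9 55.2 56.5]
30 1378 [52.9 54.  55.1]
33 1313 [52.7 53.7 54.7]
36 449 [52.  53.  54.7]
39 755 [ 7.4 52.1 54.2]
42 1025 [ 7.3  8.6 53.6]
1697 [548.70390642 214.52893469  28.73799413]
1218 [548.69036094 214.52439826  28.51262365]
[548.74617923 214.52533968  27.10908479]
[548.75927297 214.50724261  27.11008373]
[548.75967269 214.50699967  27.1103242 ]
```

```bash
python3 -m inch '[[[30,-2,0],0,-1],[[30,-2,0],0,-1],[[19,0,0],0,-1],[[0,0,20],0,-1],[[0,0,20],0,-1],[[0,0,0],0,-1],[[0,0,0],0,-1]]'
python3 -c "
from h import *
go([549.2,214.9,70])"
```

```text
clock: 6.82
position: [550.0, 216.1, 90.4]
eef_rot: [-0.001, 0.04, 0.999, -0.0]
ft_force: [-0.5, 0.4, -0.3]
opening: 0.628
finger_force: 15.0
tcp [550.  216.1  90.4] xyaw 175.36 tool delta [ 0.7 -1.2 20.4]
```

```bash
python3 -m inch '[[[0.5,-1,6],0,-1],[[0,0,6],0,-1],[[0,0,0],0,-1]]'
python3 -m inch '[[[0,0,2],0,-1],[[0,0,2],0,-1],[[0,0,2],0,-1],[[0,0,0],0,-1],[[0,0,0],0,-1]]'
python3 -c "
from h import *
go([549.2,214.9,70])"
```

```text
clock: 7.07
position: [550.0, 215.1, 78.2]
eef_rot: [-0.0, 0.041, 0.999, -0.0]
ft_force: [0.2, -0.1, -0.7]
opening: 0.632
finger_force: 15.0
clock: 7.48
position: [550.0, 215.4, 72.6]
eef_rot: [-0.0, 0.041, 0.999, -0.0]
ft_force: [0.1, 0.1, 0.1]
opening: 0.633
finger_force: 15.0
tcp [550.  215.4  72.6] xyaw 175.36 tool delta [ 0.8 -0.6  2.6]
```

```bash
python3 -m inch '[[[0,0,1.5],0,-1],[[0,0,1.5],0,-1],[[0,0,0],0,-1],[[0,0,0],0,-1]]'
python3 -m inch '[[[0,0,1],0,-1],[[0,0,0],0,-1],[[0,0,0],0,-1]]'
```

```text
clock: 7.82
position: [550.0, 215.4, 69.7]
eef_rot: [-0.0, 0.041, 0.999, -0.0]
ft_force: [0.1, 0.3, 1.3]
opening: 0.629
finger_force: 15.0
clock: 8.07
position: [550.0, 215.3, 69.5]
eef_rot: [0.0, 0.041, 0.999, 0.0]
ft_force: [-3.4, -1.7, 10.9]
opening: 0.633
finger_force: 15.0
```

```bash
python3 -m inch '[[[0,0,-0.7],0,-1],[[0,0,0],0,1],[[0,0,0],0,1],[[0,0,0],0,1],[[0,0,0],0,1],[[0,0,-10],0,1],[[0,0,-25],0,1],[[0,0,-30],0,1],[[-20,0,-25],0,1],[[0,0,0],0,1]]'
python3 -m inch '[[[-20,0,0],0,1],[[-20,0,0],0,1],[[0,0,0],0,1],[[0,0,0],0,1]]'
sed -i 's/X\[:,2\]>53)&(X\[:,2\]<62)/X[:,2]>70)\&(X[:,2]<100)/; s/^I=cv2.*$/sys.exit()/' look.py; python3 look.py w4
```

```text
clock: 8.9
position: [575.1, 214.3, 165.1]
eef_rot: [0.005, 0.041, 0.999, 0.002]
ft_force: [1.4, -1.1, -0.2]
opening: 1.0
finger_force: 0.0
clock: 9.23
position: [610.2, 210.1, 159.2]
eef_rot: [0.0, 0.041, 0.999, -0.0]
ft_force: [0.1, -0.2, 0.0]
opening: 1.001
finger_force: 0.0
tcp [609.2 210.3 159. ] xyaw 175.33 tool delta [57.5  1.  29.1]
cup_rim [([546.0, 217.2, 56.5], 0.74)]
cup [([549.9, 216.9, 46.4], 0.69)]
handle [([544.6, 219.5, 55.1], 0.32)]
funnel_center []
rim 2531 [78.08095732 89.40466941 90.53315179]
[549.3 214.7  26.1]
handle 1091 [  0.6026421  -0.7980116 479.61298   220.64381  ] 60.439756384061695
```

View pics/w4.png

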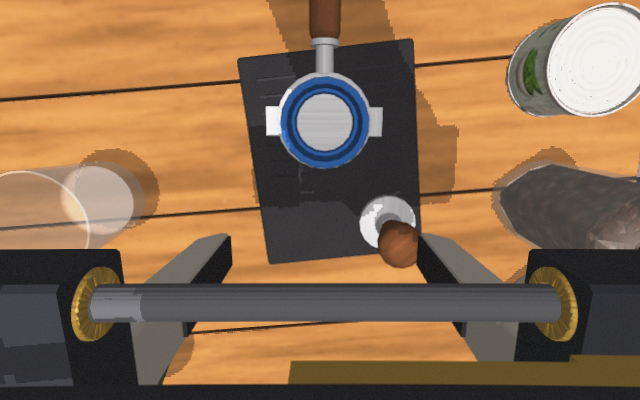

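The funnel at (325,122) sits concentrically in the cup with its top at 90 mm, which is the seated height. Next I go to the handle.

```bash
python3 -m inch '[[[33,0,0],0,1],[[33,0,0],0,1],[[33,0,0],0,1],[[33,0,0],0,1],[[0,0,30],0,1],[[0,0,30],0,1],[[0,0,30],0,1],[[0,0,20],0,1],[[0,0,0],0,1],[[0,0,0],0,1]]'
python3 -c "
from h import *
go([477.2,220.6,32])"
```

```text
clock: 10.32
position: [477.4, 221.1, 48.9]
eef_rot: [-0.001, 0.04, 0.999, -0.001]
ft_force: [0.7, 0.1, 0.1]
opening: 1.003
finger_force: 0.0
tcp [477.4 221.1  48.9] xyaw 175.38 tool delta [ 0.2 -0.5 16.9]
```

```bash
python3 -m inch '[[[0,-0.5,9],0,1],[[0,0,8],0,1],[[0,0,0],0,1],[[0,0,0],0,-1],[[0,0,0],0,-1],[[0,0,0],0,-1],[[0,0,0],0,-1],[[0,0,0],0,-1],[[0,0,0],0,-1],[[0,0,0],0,-1]]' 60
python3 -m inch '[[[0,0,0],0,-1],[[0,0,0],0,-1],[[0,0,0],0,-1]]'
python3 -c "
from h import *
go([477.2,220.6,32])"
```

```text
clock: 11.15
position: [478.3, 220.7, 32.4]
eef_rot: [0.0, 0.041, 0.999, 0.0]
ft_force: [0.1, -0.2, -0.0]
opening: 0.55
finger_force: 0.0
clock: 11.4
position: [478.2, 220.7, 32.3]
eef_rot: [0.0, 0.041, 0.999, -0.0]
ft_force: [0.3, 0.1, 0.2]
opening: 0.333
finger_force: 0.0
tcp [478.2 220.7  32.3] xyaw 175.36 tool delta [ 1.  -0.2  0.3]
```

```bash
python3 -m inch '[[[0,0,0],0,-1],[[0,0,0],0,-1],[[0,0,0],0,-1],[[0,0,0],0,-1],[[0,0,0],0,-1]]'
python3 -m inch '[[[0,0,-5],0,-1],[[0,0,-8],0,-1],[[0,0,-10],0,-1],[[0,0,-10],0,-1],[[0,0,-12],0,-1],[[0,0,-15],0,-1],[[0,0,-15],0,-1],[[0,0,-15],0,-1],[[0,0,-15],0,-1],[[0,0,-15],0,-1]]'
```

```text
clock: 11.82
position: [478.2, 220.8, 32.3]
eef_rot: [0.0, 0.04, 0.999, -0.0]
ft_force: [-0.5, 0.5, 0.1]
opening: 0.234
finger_force: 60.0
clock: 12.65
position: [478.0, 220.5, 154.2]
eef_rot: [0.0, 0.041, 0.999, 0.0]
ft_force: [0.4, -0.2, -3.3]
opening: 0.234
finger_force: 60.0
```

Run:
```python
from h import *
o=np.zeros((600,800,3),np.uint8)
for j,n in enumerate(("top","scene")):
    p=imaging.camera(n); np.savez(f"/tmp/{n}2.npz",**{k:np.array(v) for k,v in p.items()})
    for l in ("fork_seat","chute_mouth","plunger_face","cup","cup_rim","funnel_center","handle"): print(n,l,[(np.round(d["at"]),round(d["confidence"],2)) for d in finder.spot_point(l,p)][:3])
    C=cloud(p).reshape(-1,3); col=p["image"].reshape(-1,3)
    m=(C[:,2]>95)&(C[:,2]<128)
    for a,c in zip(C[m],col[m]):
        x,y=int(200-(a[1]+244)*2.0)+400*j, int(500-(a[0]-530)*2.5)
        y=int(400-(a[0]-560)*2.0)
        if 400*j<=x<400*j+400 and 0<=y<600: cv2.circle(o,(x,y),1,tuple(int(v) for v in (c//2+60+ (0 if a[2]<108 else 60))),-1)
    I=cv2.cvtColor(p["image"],cv2.COLOR_BGR2HSV).reshape(-1,3)
    # orange plunger, bars
    q=(I[:,1]>150)&(I[:,0]<20)&(np.abs(C[:,0]-625)<40)&(np.abs(C[:,1]+240)<40)&(C[:,2]>60)&(C[:,2]<130)
    if q.any(): print(n,"orange",q.sum(),np.median(C[q],0))
    X=C
    for xs in range(560,670,12):
        b=X[(abs(X[:,0]-xs)<6)&(abs(X[:,1]+244)<70)&(X[:,2]>103)&(X[:,2]<122)]
        ys=b[:,1]; print(xs, "L",len(ys[ys>-235]),np.round(np.percentile(ys[ys>-235],[5,50,95]),0) if (ys>-235).any() else "", "R",len(ys[ys<-250]),np.round(np.percentile(ys[ys<-250],[5,50,95]),0) if (ys<-250).any() else "")
    cv2.imwrite(f"pics/{n}2.png",p["image"])
cv2.imwrite("pics/ortho.png",o)
```

```text
top fork_seat []
top chute_mouth [(array([ 612., -232.,  182.]), 0.8), (array([748.,  -2.,   3.]), 0.47)]
top plunger_face []
top cup [(array([ 466., -250.,   36.]), 0.74), (array([547., 217., 167.]), 0.48)]
top cup_rim [(array([ 454., -243.,   46.]), 0.66), (array([549., 213., 176.]), 0.62)]
top funnel_center [(array([398.,  93.,  20.]), 0.66), (array([551., 219., 193.]), 0.65)]
top handle [(array([ 372., -198.,   40.]), 0.6), (array([548., 213., 174.]), 0.18)]
top orange 14 [ 632.08310035 -235.68268194  105.72625126]
560 L 14 [-205. -202. -199.] R 6 [-290. -287. -285.]
572 L 15 [-208. -205. -202.] R 16 [-287. -283. -279.]
584 L 14 [-209. -205. -202.] R 13 [-283. -280. -276.]
596 L 11 [-207. -204. -201.] R 14 [-280. -278. -274.]
608 L 14 [-207. -202. -200.] R 14 [-280. -276. -274.]
620 L 14 [-207. -202. -198.] R 6 [-281. -277. -273.]
632 L 19 [-234. -203. -197.] R 0 
644 L 13 [-234. -201. -197.] R 0 
656 L 53 [-234. -214. -186.] R 0 
668 L 17 [-232. -183. -177.] R 0 
scene fork_seat [(array([ 611., -243.,  112.]), 0.97), (array([553., 214., 187.]), 0.38)]
scene chute_mouth [(array([
[... 297 characters left out ...]
,  20.]), 0.72)]
scene handle [(array([447., 223., 163.]), 0.95), (array([ 371., -202.,   40.]), 0.56)]
scene orange 6 [ 633.09230448 -240.20846859  106.90320907]
560 L 20 [-205. -202. -198.] R 13 [-290. -288. -284.]
572 L 20 [-208. -205. -202.] R 19 [-288. -283. -279.]
584 L 16 [-209. -206. -202.] R 20 [-285. -281. -277.]
596 L 17 [-207. -205. -201.] R 17 [-282. -279. -276.]
608 L 18 [-207. -203. -200.] R 19 [-281. -278. -274.]
620 L 12 [-204. -202. -198.] R 19 [-280. -277. -274.]
632 L 21 [-234. -202. -197.] R 17 [-279. -276. -273.]
644 L 3 [-235. -234. -233.] R 16 [-278. -276. -272.]
656 L 19 [-235. -232. -226.] R 21 [-277. -275. -270.]
668 L 4 [-235. -232. -189.] R 53 [-286. -269. -252.]
```

View pics/ortho.png

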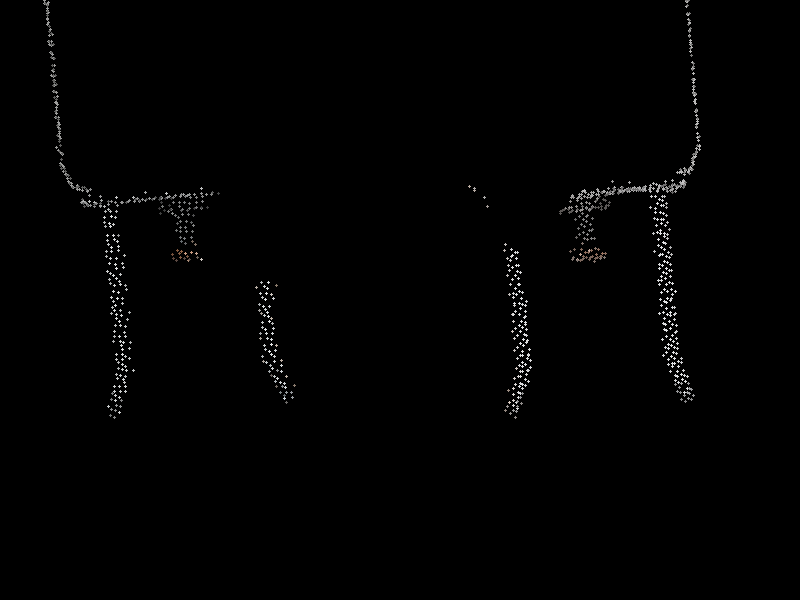

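The bars appear as two near-parallel lines (left px 110–125, right px 260–290). The orange plunger face is at px (187,258). That puts the seat near (609,-240) with a yaw of about +5°. Now I carry the portafilter there.

```bash
python3 -m inch '[[[0,0,0],-3,-1],[[0,0,0],-3.4,-1],[[0,0,0],-3,-1],[[3,-15,0],0,-1],[[5,-25,0],0,-1],[[6,-33,0],0,-1],[[6,-33,0],0,-1],[[6,-33,0],0,-1],[[6,-33,0],0,-1],[[6,-33,0],0,-1]]'
python3 -m inch '[[[6,-33,0],0,-1],[[6,-33,0],0,-1],[[6,-33,0],0,-1],[[6,-33,0],0,-1],[[6,-33,0],0,-1],[[6,-33,0],0,-1],[[6,-33,0],0,-1],[[6,-33,0],0,-1],[[0,0,0],0,-1],[[0,0,0],0,-1]]'
cat > meas.py <<'E'
from h import *
import sys
from scipy.optimize import least_squares
e=[float(a) for a in sys.argv[1:4]]  # expected funnel top centre
go(e)
for n in ("top","scene"):
    p=imaging.camera(n); C=cloud(p); I=cv2.cvtColor(p["image"],cv2.COLOR_BGR2HSV); cv2.imwrite(f"pics/m_{n}.png",p["image"])
    b=(I[...,0]>100)&(I[...,0]<130)&(I[...,1]>90)&(np.linalg.norm(C-e,axis=-1)<50); Q=C[b]
    if len(Q)<30: print(n,"few",len(Q)); continue
    zt=np.percentile(Q[:,2],95); T=Q[Q[:,2]>zt-6]
    a=least_squares(lambda a:np.hypot(T[:,0]-a[0],T[:,1]-a[1])-a[2],[*T[:,:2].mean(0),28],loss="soft_l1").x
    A=np.c_[T[:,:2]-a[:2],np.ones(len(T))]; k=np.linalg.lstsq(A,T[:,2],rcond=None)[0]
    print(n,len(Q),"ring",np.round(a,1),"plane slope,z",np.round(k,3))
    for l in ("cup","cup_rim","handle"): print(l,[(np.round(d["at"]),round(d["confidence"],2)) for d in finder.spot_point(l,p)][:3])
E
python3 meas.py 499 -249 212
```

```text
clock: 14.28
position: [456.6, 11.2, 152.4]
eef_rot: [0.0, -0.041, 0.999, -0.0]
ft_force: [0.4, -0.4, -4.3]
opening: 0.229
finger_force: 60.0
clock: 15.12
position: [430.1, -256.2, 152.2]
eef_rot: [-0.0, -0.039, 0.999, -0.0]
ft_force: [-0.6, -0.2, -3.9]
opening: 0.229
finger_force: 60.0
tcp [ 430.1 -256.2  152.2] xyaw -175.57 tool delta [-69.2   1.8 -59.8]
top 349 ring [ 499.3 -249.6   26.7] plane slope,z [-3.0000e-03 -1.3000e-02  2.0955e+02]
cup [(array([ 464., -248.,   36.]), 0.96), (array([ 500., -252.,  165.]), 0.74)]
cup_rim [(array([ 498., -254.,  174.]), 0.98), (array([ 456., -244.,   52.]), 0.6)]
handle [(array([ 400., -257.,  167.]), 0.91), (array([ 375., -196.,   42.]), 0.77)]
scene 172 ring [ 500.3 -246.9   26.9] plane slope,z [ 3.30000e-02 -1.90000e-02  2.08498e+02]
cup [(array([ 458., -248.,   36.]), 0.81), (array([ 508., -246.,  167.]), 0.73)]
cup_rim [(array([ 502., -246.,  173.]), 0.79), (array([ 459., -249.,   47.]), 0.71)]
handle [(array([ 401., -255.,  167.]), 0.97), (array([ 373., -200.,   40.]), 0.88)]
```

```bash
python3 -m inch '[[[0,0.5,10],0,-1],[[0,0,14],0,-1],[[0,0,14],0,-1],[[0,0,8],0,-1],[[-8,0,0],0,-1],[[-10,0,0],0,-1],[[-10,0,0],0,-1],[[-8,0,0],0,-1],[[0,0,0],0,-1],[[0,0,0],0,-1]]'
python3 meas.py 536 -246 164; grep -c . h.py
```

```text
clock: 16.35
position: [468.1, -250.1, 106.7]
eef_rot: [0.0, -0.042, 0.999, -0.0]
ft_force: [-0.8, 0.7, -1.8]
opening: 0.232
finger_force: 60.0
tcp [ 468.1 -250.1  106.7] xyaw -175.19 tool delta [-68.1  -1.6 -57.3]
top 306 ring [ 537.  -243.1   26.7] plane slope,z [-8.00000e-03  7.00000e-03  1.63847e+02]
cup [(array([ 540., -242.,  117.]), 0.74), (array([ 467., -250.,   36.]), 0.73)]
cup_rim [(array([ 457., -245.,   49.]), 0.94), (array([ 537., -245.,  130.]), 0.67)]
handle [(array([ 442., -249.,  125.]), 0.92), (array([ 376., -198.,   42.]), 0.72), (array([ 535., -241.,  140.]), 0.58)]
scene 132 ring [ 534.9 -244.    27.2] plane slope,z [1.20000e-02 1.20000e-02 1.63014e+02]
cup [(array([ 459., -248.,   38.]), 0.85), (array([ 541., -246.,  121.]), 0.72)]
cup_rim [(array([ 460., -248.,   45.]), 0.72), (array([ 612., -245.,  183.]), 0.66), (array([ 539., -244.,  130.]), 0.58)]
handle [(array([ 374., -197.,   41.]), 0.82), (array([ 439., -256.,  121.]), 0.67)]
17
```

```bash
python3 -m inch '[[[-6,0,0],0,-1],[[-7,0,0],0,-1],[[-7,0,0],0,-1],[[-6,0,0],0,-1],[[-3,0,0],0,-1],[[0,0,0],0,-1]]'; python3 -m inch '[[[-5,0,0],0,-1],[[-5,0,0],0,-1],[[-4,0,0],0,-1],[[0,0,0],0,-1],[[0,0,0],0,-1]]'
```

```text
clock: 17.25
position: [497.3, -247.6, 106.3]
eef_rot: [0.0, -0.042, 0.999, -0.0]
ft_force: [-0.4, 0.2, -2.8]
opening: 0.233
finger_force: 60.0
clock: 17.67
position: [511.0, -247.0, 106.4]
eef_rot: [0.001, -0.041, 0.999, -0.0]
ft_force: [1.2, -1.6, -3.8]
opening: 0.232
finger_force: 60.0
```

```bash
python3 -m inch '[[[0,-0.7,0],0,-1],[[-4,0,0],0,-1],[[-4,0,0],0,-1],[[-4,0,0],0,-1],[[0,0,0],0,-1],[[0,0,0],0,-1]]'; python3 -m inch '[[[0,0,1],0,-1],[[0,0,1],0,-1],[[0,0,0],0,-1],[[0,0,0],0,-1]]'; python3 meas.py 595 -241 164
```

```text
clock: 18.17
position: [522.8, -246.3, 106.4]
eef_rot: [0.0, -0.042, 0.999, -0.0]
ft_force: [0.6, -1.6, -3.1]
opening: 0.234
finger_force: 60.0
clock: 18.5
position: [522.0, -246.4, 104.3]
eef_rot: [-0.0, -0.041, 0.999, 0.0]
ft_force: [-0.3, -0.3, -4.1]
opening: 0.23
finger_force: 60.0
tcp [ 522.  -246.4  104.3] xyaw -175.25 tool delta [-73.2  -0.7 -59.8]
top 245 ring [ 590.  -239.3   26.1] plane slope,z [ 1.50000e-01 -6.80000e-02  1.66082e+02]
cup [(array([ 464., -252.,   32.]), 0.7), (array([637., 400.,   3.]), 0.3)]
cup_rim [(array([ 457., -245.,   47.]), 0.87), (array([ 592., -238.,  142.]), 0.66), (array([ 594., -242.,  124.]), 0.64)]
handle [(array([ 374., -197.,   41.]), 0.84), (array([ 493., -248.,  120.]), 0.68)]
scene 72 ring [ 589.8 -239.9   27.5] plane slope,z [ 3.00000e-02 -7.60000e-02  1.59245e+02]
cup [(array([ 595., -241.,  117.]), 0.76), (array([ 460., -247.,   34.]), 0.57)]
cup_rim [(array([ 461., -252.,   47.]), 0.86), (array([ 591., -241.,  127.]), 0.58)]
handle [(array([ 373., -200.,   40.]), 0.63), (array([ 492., -252.,  120.]), 0.57)]
```

```bash
python3 -m inch '[[[-2,0,0.5],0,-1],[[-2,0,0],0,-1],[[-2,0,0],0,-1],[[0,0,0],0,-1],[[0,0,0],0,-1]]'; python3 -m inch '[[[-2,0,0],0,-1],[[-2,0,0],0,-1],[[0,0,0],0,-1],[[0,0,0],0,-1]]'; python3 -m inch '[[[-1.5,0,0],0,-1],[[-1.5,0,0],0,-1],[[0,0,0],0,-1],[[0,0,0],0,-1]]'
```

```text
clock: 19.32
position: [528.5, -245.9, 103.8]
eef_rot: [0.0, -0.042, 0.999, -0.0]
ft_force: [1.0, -0.5, -4.6]
opening: 0.23
finger_force: 60.0
clock: 19.65
position: [531.5, -245.7, 103.7]
eef_rot: [-0.001, -0.041, 0.999, 0.0]
ft_force: [-4.2, -1.4, -2.1]
opening: 0.236
finger_force: 60.0
clock: 19.98
position: [534.2, -245.4, 103.7]
eef_rot: [-0.001, -0.041, 0.999, 0.0]
ft_force: [-5.3, -0.7, -0.5]
opening: 0.23
finger_force: 60.0
```

```bash
python3 -m inch '[[[-1.5,0,0],0,-1],[[-1.5,0,0],0,-1],[[0,0,0],0,-1],[[0,0,0],0,-1]]'; python3 -m inch '[[[-1,0,0],0,-1],[[-1,0,0],0,-1],[[0,0,0],0,-1],[[0,0,0],0,-1]]'
```

```text
clock: 20.32
position: [536.7, -245.2, 103.7]
eef_rot: [-0.001, -0.041, 0.999, 0.0]
ft_force: [-7.0, -0.8, -0.1]
opening: 0.233
finger_force: 60.0
clock: 20.65
position: [538.2, -245.1, 103.6]
eef_rot: [-0.002, -0.041, 0.999, 0.0]
ft_force: [-7.5, -0.5, 1.3]
opening: 0.231
finger_force: 60.0
```

```bash
python3 -m inch '[[[-1,0,0],0,-1],[[-0.5,0,0],0,-1],[[0,0,0],0,-1],[[0,0,0],0,-1]]'; python3 -m inch '[[[-0.7,0,0],0,-1],[[0,0,0],0,-1],[[0,0,0],0,-1]]'; python3 -m inch '[[[-0.7,0,0],0,-1],[[0,0,0],0,-1],[[0,0,0],0,-1]]'
```

```text
clock: 20.98
position: [539.4, -245.0, 103.6]
eef_rot: [-0.002, -0.041, 0.999, 0.0]
ft_force: [-8.2, -0.6, 1.4]
opening: 0.235
finger_force: 60.0
clock: 21.23
position: [539.9, -244.9, 103.6]
eef_rot: [-0.002, -0.041, 0.999, 0.0]
ft_force: [-9.7, -1.2, 2.3]
opening: 0.232
finger_force: 60.0
clock: 21.48
position: [540.5, -244.9, 103.6]
eef_rot: [-0.002, -0.041, 0.999, 0.0]
ft_force: [-8.7, -0.6, 2.9]
opening: 0.234
finger_force: 60.0
```

Force and position are close to the stop, so I'll keep inching until a sharp rise in force marks it.

```bash
python3 -m inch '[[[-0.7,0,0],0,-1],[[0,0,0],0,-1],[[0,0,0],0,-1]]'; python3 -m inch '[[[-0.7,0,0],0,-1],[[0,0,0],0,-1],[[0,0,0],0,-1]]'; python3 -m inch '[[[-0.7,0,0],0,-1],[[0,0,0],0,-1],[[0,0,0],0,-1]]'
```

```text
clock: 21.73
position: [541.0, -244.9, 103.6]
eef_rot: [-0.002, -0.041, 0.999, 0.0]
ft_force: [-9.4, -1.5, 2.1]
opening: 0.235
finger_force: 60.0
clock: 21.98
position: [541.0, -244.9, 103.5]
eef_rot: [-0.003, -0.041, 0.999, 0.0]
ft_force: [-12.1, -1.7, 4.7]
opening: 0.232
finger_force: 60.0
clock: 22.23
position: [541.0, -244.9, 103.5]
eef_rot: [-0.003, -0.041, 0.999, 0.0]
ft_force: [-14.2, -0.7, 6.1]
opening: 0.236
finger_force: 60.0
```

```bash
python3 -m inch '[[[-0.7,0,0],0,-1],[[0,0,0],0,-1],[[0,0,0],0,-1],[[0,0,0],0,-1]]'; python3 -c "
from h import *
p=imaging.camera('scene');cv2.imwrite('pics/end.png',cv2.resize(p['image'][220:340,340:480],(700,600),interpolation=cv2.INTER_CUBIC))
C=cloud(p);I=cv2.cvtColor(p['image'],cv2.COLOR_BGR2HSV);b=(I[...,0]>100)&(I[...,0]<130)&(I[...,1]>90)&(np.linalg.norm(C-[609,-240,150],axis=-1)<50);print(b.sum(),np.percentile(C[b],[3,50,97],axis=0))
for l in('cup','cup_rim','fork_seat'):print(l,finder.spot_point(l,p))"
```

```text
clock: 22.57
position: [541.0, -244.9, 103.5]
eef_rot: [-0.004, -0.041, 0.999, 0.0]
ft_force: [-15.0, -1.3, 6.6]
opening: 0.233
finger_force: 60.0
65 [[ 603.32056045 -267.71298779  125.89249166]
 [ 622.06075647 -261.81954386  159.74223415]
 [ 635.62074092 -244.20110919  162.67749408]]
cup [{'at': [614.9, -234.8, 117.2], 'confidence': 0.92}, {'at': [459.3, -246.4, 36.3], 'confidence': 0.78}, {'at': [615.7, -241.8, 181.5], 'confidence': 0.73}, {'at': [610.0, -241.5, 138.6], 'confidence': 0.72}]
cup_rim [{'at': [612.5, -239.7, 127.2], 'confidence': 0.95}, {'at': [460.4, -251.0, 46.9], 'confidence': 0.6}]
fork_seat []
```

View pics/end.png

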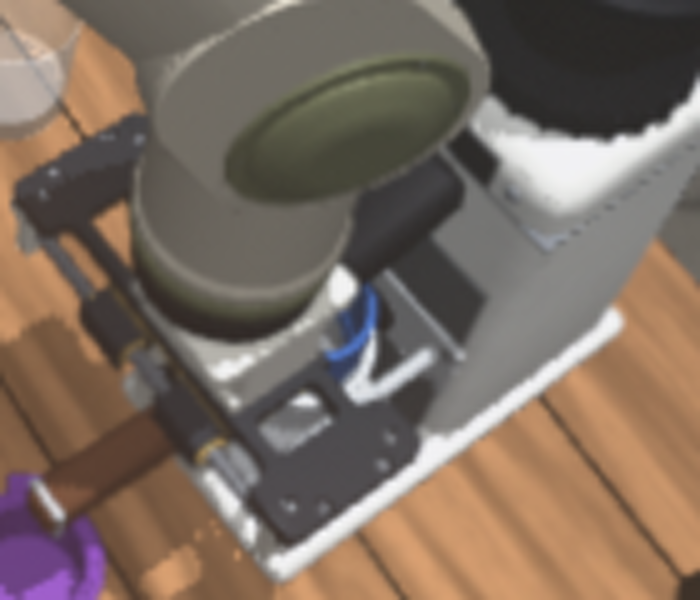

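The crop shows the blue funnel (about 355,330) level under the chute on the bars, with the handle gripped. The force reached 9.4 N, the spring's stop value, and then rose with no further travel, so the plunger is at its stop.

```bash
python3 -c "
from h import *
print(r.hand_in())"
```

```text
the job is handed in; nothing more can be done
None
```

I handed the job in with the funnel seated in the cup, the portafilter on the fork's bars, the plunger held at its stop (about 15 N push) and the handle gripped at 60 N; the hand-in returned no verdict.

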